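# Set a sprung belt tensioner with the taper gauge blade

## Task

On the blue setting fixture, lay the straight edge of the steel taper gauge blade along the dark fence and push the blade, narrow nose first, into the gap between the fence and the roller of the yellow sprung tensioner arm, just deep enough that the arm's black pointer stands at the red target marker on the scale. Leave the blade there, flat on the deck and square against the fence, holding the arm by itself. Only the blade may move the arm: do not touch the arm with the robot, do not shift the red marker, and leave the bottle, the vial and the screwdriver where they are.

Things in the scene. Friction and masses are not known exactly. Their poses are not given: they have to be found in the camera images.
- fixture: Fixed blue setting fixture, deck 345 x 205 x 10 mm. x = insertion direction, y = across the deck away from the fence, z up. Origin: on the worktop, in the plane of the fence's inner face, level in x with the roller. Deck spans x -225..120, y -30..175, top z = 10 mm. The blade starts on the deck's open part at negative x, nose roughly to +x, clear of the fence.
- fence_mid (a point): Middle of the top edge of the dark steel fence's inner face: fixture (-42, 0, 19) mm. The fence spans fixture x -200..115, y -14..0 mm and rises to z = 19 mm.
- gauge_blade: Loose flat steel taper gauge blade, 150 x 36 x 8 mm, about 0.3 kg. x to its rounded narrow nose, z up. Origin: underside, mid-length, on the straight edge (y = 0). Nose x = 75, tail x = -75 mm. The other edge tapers by 9 deg: width (in +y) = 12 mm + 0.158 x distance from the nose, 24 mm at mid-length. Friction keeps it in the gap against the spring when let go.
- blade_nose (a point): Middle of the blade's nose end: blade frame (75, 6, 4) mm.
- blade_tail (a point): Middle of the back face of the blade's green upright tail plate (34.5 mm wide, 5 mm thick, 18 mm high), the place to push: blade frame (-75, 17, 9) mm.
- tensioner: Yellow sprung arm turning on a vertical pivot; origin on the pivot, fixture (48, 48, 10) mm. The blade pushes its roller away from the fence, turning it clockwise (from above), up to 0.55 rad, against a spring: about 3 N at the roller at rest, 6 N at 0.3 rad. Its y axis points along the pointer, parallel to the fixture's y at rest. All of it lies below 36 mm over the worktop.
- roller (a point): Axis of the 13 mm steel roller under the arm's end, 14 mm over the worktop. At rest at fixture (0, 20) mm, leaving a gap of 13.5 mm to the fence.
- pointer_tip (a point): Tip of the arm's black pointer, 110 mm from the pivot, 16 mm over the worktop. At rest at fixture (48, 158) mm; it moves towards fixture +x, roughly 0.35 mm per mm of blade travel once the roller rides on the taper.
- target_marker: Red marker on the rim of the scale, set differently each time, held by stiff friction; origin on the pivot, its y axis points from the pivot to the marker. Its angle, clockwise from the fixture's y, is the arm deflection wanted: 0.14 to 0.32 rad.
- target_tip (a point): Inner point of the red marker, 110 mm from the pivot, 16 mm over the worktop: where the pointer's tip shall stand.
- white_bottle: Bystander: white-capped round lab bottle, 49 mm wide, 117 mm tall, loose; origin under its centre.
- red_vial: Bystander: small clear vial with a red cap, 24 mm wide, 58 mm tall, loose; origin under its centre.
- screwdriver: Bystander: red-handled screwdriver, 166 mm long, 23 mm thick, loose, lying flat; origin under its centre.
There are look-alikes about, which are no part of the job. What is shaped like the gauge_blade but turquoise is not meant.

How it is judged (in metres and radians):
At the end, for the whole second after the job is handed in: The pointer's tip stands within 4 mm of the red marker's point, with the blade's nose at least 30 mm past the roller line, the blade flat on the deck, its straight edge along the fence (within 0.06 rad and 5 mm), and at rest (horizontal distance between pointer_tip and target_tip below 0.004 m and x of blade_nose in the frame of fixture above 0.03 m and angle between the x axis of gauge_blade and the x axis of fixture, either way round below 0.06 rad and y of gauge_blade in the frame of fixture between -0.004 and 0.005 m and z of gauge_blade in the frame of fixture between 0.007 and 0.0125 m and angle between gauge_blade's own z axis and vertical below 0.05 rad and linear speed of gauge_blade below 0.01 m/s); the robot touches nothing.
It fails at once if the robot pushes the tensioner arm itself (over 2 N) (contact force between any of the fingers, the arm and tensioner above 2 N).
It fails at once if the red target marker is shifted by more than 3 mm (distance of target_tip from where it was at the start of the episode above 0.003 m).
It fails at once if the bottle, the vial or the screwdriver is moved by more than 20 mm (distance of any of white_bottle, red_vial, screwdriver from where it was at the start of the episode above 0.02 m).
It also fails if it takes over 45 s, if anything falls off the work surface, if the arm or the gripper's body presses on something with over 40 N, if the wrist force passes 120 N, or if a joint passes its speed limit or range.

## Robot

A 6-joint arm with a two-finger parallel gripper is mounted at the origin on a cart in front of the work surface, level with it; the furniture and walls round the work are solid. World frame = base frame: x ahead of the robot, y to its left, z up, the work surface at z = 0. Lengths are in mm, angles in rad, forces in N, time in s.
With the tool pointing down it reaches from about 300 to 775 mm from the base axis. Payload 14.6 kg.
Tool frame: the origin (TCP) lies at the very end of the fingers, on their centre line; the grasp point (between the pads) lies 19 mm behind it; z points along the fingers, y is the line along which they close (so a half turn about z gives the same grasp; the last joint's range is limited). The gripper opens to 94 mm and grips with 3 to 60 N. Pads are 16 mm wide; open, the fingers measure 119 mm over their backs; the gripper's body (75 mm by 177 mm) begins 78 mm behind the grasp point.
Start: joints at [-1.311, 0.3, 1.521, -0, 1.321, -0.067], TCP at [176.551, -520.883, 205.446] pointing down, gripper open.
Joint ranges: [-3.03, 3.03], [-0.79, 2.21], [0.23, 2.52], [-1.04, 4.18], [0, 3.07], [-2.55, 2.55]. Speed limits (rad/s): [2.22, 2.22, 2.57, 3.14, 3.14, 3.14].

## Interface

Orientations are given as a unit quaternion [x, y, z, w].
In Python, from plant import state, grab_frame, finish_job, trace, pinpoint gives the robot as it stands. The module is installed in compiled form; this text tells all that it offers.
- The arm moves only by the tool servo_tool, never from a script. Its argument "commands" is a list of rows, each a list of 3 entries, a list of its own where there are three numbers: the shift along the world's x, y, z in m, then the turn, a rotation vector about the world's x, y, z in rad, then the closure in counts, from 0 (fully open) to 255 (shut). In form: [[[x, y, z], [rx, ry, rz], fingers], ...]. A call has exactly 10 rows; each row shifts and turns the commanded pose from where the row before left it; what a row does not reach is not made up. A row lasts 1/12 s, in which the tool goes at most 41.7 mm and 7.16 degrees, less where a joint would pass 70% of its speed; a pose out of reach is approached as far as the arm can. A call is refused whole if a number of a shift passes 0.0417 or a number of a turn 0.125, either way. A call with a gripper value outside its range is refused whole. The fingers move at their own pace and stop on an object; "newtons" is the grip in N (left out, the last holds). Time passes only in rows, so rows that do not move let the fingers close, or fill a call up. It gives the time, the measured TCP pose, the force, the opening and the grip force at its end, in the units of the state.
- state(): the state, without advancing time (a new reading comes with each control period).
- grab_frame(name): name is "scene" or "top" or "wrist"; returns a dict with "frame" (384x512x3 uint8, red, green, blue), "fx", "fy", "cx", "cy" (pixels), "rvec" (rotation vector, rad) and "tvec" (3), from world to camera coordinates, as OpenCV has them; the wrist camera has in their place "mount" (4x4, takes a point from camera to tool coordinates, whose origin is the TCP and whose axes are the flange's). Camera axes: x right, y down, z forward; pixel columns grow to the right and rows downward; lengths in mm; the calibration is good to about 2 mm. The wrist camera is an equidistant fisheye: a pixel r from the principal point sees the ray r / f radians off the axis. A picture is of the moment at which its call begins: read the wrist's pose just before it. There is no depth.
- finish_job(): hands the job in; it is judged then, once.
Trained networks look in a picture, given as the dict that the camera call returned (one of the last four; its "shot" number tells which), for a name from the list of things; names that differ only in an ending like _2 or _b are one class to them, and where a whole thing is asked for, a point or a joint stands for the part that bears it (a point fixed in the world has none). Each returns a list of dicts, best first, with "score" (0 to 1); they miss things now and then, are a little off and sometimes report something else, mostly with a low value. They report only what shows in the picture. A call takes as long as a camera call. They do not tell look-alikes from the thing itself.
- trace(picture, label): "pixels" (384x512 bool, what is visible of it).
- pinpoint(picture, label): "point" ([x, y, z] in mm, in the coordinates of the camera as it stood for that picture, good to about 4 mm: a listed point, or the origin of a listed thing).
The state is a dict: "clock": time; "joint_positions": joint angles; "joint_vel": joint speeds; "tau": joint torques, N m; "tool_pos": TCP position; "ee_rot": TCP orientation; "force": force on the tool from outside, world axes, zero at the start; "ft_torque": the same for the moment, N m; "gripper_width": finger opening in mm; "gripper_force": force on a finger pad.
Only numpy, scipy, OpenCV 4.12 (cv2) and the standard library are available. Lean on these libraries where they do the work, as an engineer would, in place of code of your own. Each camera call takes 0.05 s, during which the arm holds its last target. There are 200 camera calls.

## Working session

There is one attempt and no reset: what is moved stays moved. The work goes in short steps, Python scripts to look and compute and a tool call to move; the robot and the scene stay as the last step left them, time stands still between calls to the robot, and variables do not carry over. Pictures are saved under pics/ and viewed, at most 10 in all, crops included, and the job is handed in when it is done.

Besides the shell and the picture viewer there is one more tool, called as name(argument=value, ...) on one line, values as JSON. servo_tool: Moves the arm, as the interface text tells. Its arguments: {"type":"object","properties":{"commands":{"type":"array","items":{"type":"array"}},"newtons":{"type":"number"}},"required":["commands"]}

```bash
mkdir -p pics; cat > h.py <<'E'
import numpy as np, cv2
from plant import state, grab_frame, trace, pinpoint
def w(p,pt):
    R=cv2.Rodrigues(np.array(p["rvec"],float))[0]
    return R.T@(np.array(pt,float)-np.array(p["tvec"],float).ravel())
def ray(p,u,v,z):
    R=cv2.Rodrigues(np.array(p["rvec"],float))[0];t=np.array(p["tvec"],float).ravel()
    d=R.T@np.array([(u-p["cx"])/p["fx"],(v-p["cy"])/p["fy"],1]);c=-R.T@t
    return c+d*(z-c[2])/d[2]
def proj(p,X):
    return cv2.projectPoints(np.array(X,float).reshape(-1,3),np.array(p["rvec"],float),np.array(p["tvec"],float),np.array([[p["fx"],0,p["cx"]],[0,p["fy"],p["cy"]],[0,0,1.]]),None)[0].reshape(-1,2)
E
python3 - <<'E'
from h import *
for c in("top","scene"):
    p=grab_frame(c); cv2.imwrite(f"pics/{c}0.png",p["frame"][:,:,::-1])
    for n in["fixture","fence_mid","gauge_blade","blade_nose","blade_tail","tensioner","roller","pointer_tip","target_tip","white_bottle","red_vial","screwdriver"]:
        for r in pinpoint(p,n)[:2]:
            X=w(p,r["point"]);print(c,n,round(r["score"],2),X.round(0),proj(p,X).round(0))
print(state()["tool_pos"],state()["ee_rot"],state()["clock"])
E
```

```text
top fixture 0.83 [575.  91.   2.] [[242. 170.]]
top fence_mid 0.69 [591.  57.  18.] [[253. 164.]]
top gauge_blade 0.9 [567. -33.  13.] [[281. 172.]]
top gauge_blade 0.6 [ 378. -265.    6.] [[357. 233.]]
top blade_nose 0.68 [549.  40.  16.] [[258. 177.]]
top blade_nose 0.55 [ 305. -265.    7.] [[358. 256.]]
top blade_tail 0.89 [ 564. -112.   27.] [[307. 172.]]
top blade_tail 0.67 [ 453. -290.    8.] [[364. 208.]]
top tensioner 0.56 [521. 131.  10.] [[229. 187.]]
top roller 0.44 [555.  91.  10.] [[242. 176.]]
top pointer_tip 0.69 [413.  98.  13.] [[239. 221.]]
top pointer_tip 0.62 [589.  57.  20.] [[253. 164.]]
top white_bottle 0.74 [530. 431.   0.] [[136. 184.]]
top white_bottle 0.56 [549.  40.  15.] [[258. 177.]]
top red_vial 0.65 [409. 389.  -3.] [[148. 222.]]
top screwdriver 0.71 [ 368. -400.   -0.] [[400. 236.]]
scene fixture 0.89 [577.  96.   4.] [[215. 199.]]
scene fixture 0.39 [513. 130.   9.] [[219. 208.]]
scene fence_mid 0.93 [589.  55.  21.] [[223. 189.]]
scene gauge_blade 0.5 [568. -37.  12.] [[249. 186.]]
scene blade_nose 0.58 [551.  39.  16.] [[235. 193.]]
scene blade_tail 0.75 [589.  56.  18.] [[223. 190.]]
scene blade_tail 0.72 [ 563. -109.   16.] [[266. 179.]]
scene tensioner 0.54 [512. 127.  10.] [[220. 208.]]
scene tensioner 0.34 [ 561. -111.   16.] [[266. 179.]]
scene roller 0.56 [562.  91.  12.] [[219. 198.]]
scene pointer_tip 0.63 [408.  96.  14.] [[252. 215.]]
scene white_bottle 0.64 [524. 423.   1.] [[122. 248.]]
scene red_vial 0.71 [412. 390.   2.] [[156. 262.]]
scene screwdriver 0.3 [510. 131.  10.] [[219. 208.]]
[ 176.54711804 -520.8899495   205.45301333] [9.86680451e-01 1.62670490e-01 6.55272450e-06 7.32453292e-06] 1.3
```

View pics/top0.png

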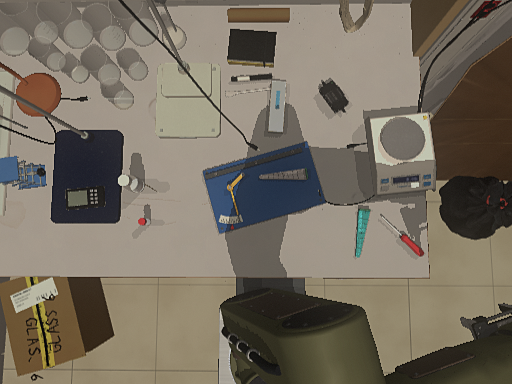

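View pics/scene0.png

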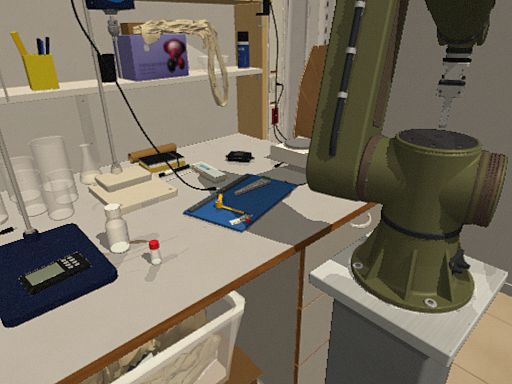

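Top view: the fixture sits at about (242,170) px with its fence running from (310,145) to (205,172). The steel blade has its nose at (260,177) and tail at (307,173). The turquoise look-alike is at (361,230). Pinpoint gives tail ≈ (564,-110) and nose ≈ (550,40). I'll grip the tail plate by its thickness, and first move over the deck for a close look.

servo_tool(commands=[[[0.017, 0.027, 0.003], [0, 0, -0.0117], 140], [[0.017, 0.027, 0.003], [0, 0, -0.0117], 140], [[0.017, 0.027, 0.003], [0, 0, -0.0117], 140], [[0.017, 0.027, 0.003], [0, 0, -0.0117], 140], [[0.017, 0.027, 0.003], [0, 0, -0.0117], 140], [[0.017, 0.027, 0.003], [0, 0, -0.0117], 140], [[0.017, 0.027, 0.003], [0, 0, -0.0117], 140], [[0.017, 0.027, 0.003], [0, 0, -0.0117], 140], [[0.017, 0.027, 0.003], [0, 0, -0.0117], 140], [[0.017, 0.027, 0.003], [0, 0, -0.0117], 140]], newtons=20)

```text
clock: 2.13
tool_pos: [347.1, -249.4, 235.8]
ee_rot: [0.995, 0.104, 0.0, 0.0]
force: [0.0, 0.5, 0.8]
gripper_width: 42.5
gripper_force: 0.0
```

servo_tool(commands=[[[0.017, 0.027, 0.003], [0, 0, -0.0117], 140], [[0.017, 0.027, 0.003], [0, 0, -0.0117], 140], [[0.017, 0.027, 0.003], [0, 0, -0.0117], 140], [[0.017, 0.027, 0.003], [0, 0, -0.0117], 140], [[0.017, 0.027, 0.003], [0, 0, -0.0117], 140], [[0.017, 0.027, 0.003], [0, 0, -0.0117], 140], [[0.017, 0.027, 0.003], [0, 0, -0.0117], 140], [[0.017, 0.027, 0.003], [0, 0, -0.0117], 140], [[0.017, 0.027, 0.003], [0, 0, -0.0117], 140], [[0, 0, 0], [0, 0, 0], 140]])

```text
clock: 2.97
tool_pos: [501.3, -4.3, 262.6]
ee_rot: [0.999, 0.053, 0.0, -0.0]
force: [0.6, -0.4, 0.1]
gripper_width: 42.3
gripper_force: 0.0
```

```bash
cat >> h.py <<'E'
from scipy.spatial.transform import Rotation as Ro
def wcam():
    s=state();p=grab_frame("wrist")
    T=np.eye(4);T[:3,:3]=Ro.from_quat(s["ee_rot"]).as_matrix();T[:3,3]=s["tool_pos"]
    return p,T@np.array(p["mount"])
def ww(T,pt): return (T@np.append(pt,1))[:3]
def wray(p,T,u,v,z):
    x,y=(u-p["cx"])/p["fx"],(v-p["cy"])/p["fy"];r=np.hypot(x,y)+1e-9
    d=T[:3,:3]@np.array([x/r*np.sin(r),y/r*np.sin(r),np.cos(r)]);c=T[:3,3]
    return c+d*(z-c[2])/d[2]
def wproj(p,T,X):
    q=T[:3,:3].T@(np.array(X,float)-T[:3,3]);r=np.hypot(q[0],q[1])+1e-9;a=np.arctan2(r,q[2])
    return np.array([p["cx"]+p["fx"]*a*q[0]/r,p["cy"]+p["fy"]*a*q[1]/r])
def look(name,labels):
    p,T=wcam();cv2.imwrite(f"pics/{name}.png",p["frame"][:,:,::-1])
    for n in labels:
        for r in pinpoint(p,n)[:2]:
            X=ww(T,r["point"]);print(n,round(r["score"],2),X.round(1),wproj(p,T,X).round(0))
    return p,T
E
python3 - <<'E'
from h import *
s=state();print(s["tool_pos"],s["ee_rot"],s["clock"],s["gripper_width"])
p,T=look("w1",["fixture","fence_mid","gauge_blade","blade_nose","blade_tail","tensioner","roller","pointer_tip","target_tip"])
print(p["fx"],p["cx"],p["cy"],T.round(2))
m=trace(p,"fixture")
for r in m[:1]:print(r["pixels"].sum())
E
```

```text
[501.2692015   -4.26642551 262.6380906 ] [ 9.98569164e-01  5.34732739e-02  3.38458082e-04 -3.45787387e-04] 2.9667 42.32710622297469
fixture 0.9 [ 5.792e+02  9.480e+01 -5.000e-01] [195. 108.]
fence_mid 0.83 [585.7  49.4  19.4] [224. 106.]
gauge_blade 0.74 [ 377.8 -264.2   -2.4] [391. 250.]
gauge_blade 0.63 [568.2 -37.   10.3] [283. 124.]
blade_nose 0.91 [553.5  42.7  12.9] [227. 128.]
blade_tail 0.96 [ 562.4 -108.3   18.6] [331. 135.]
blade_tail 0.63 [ 450.4 -287.6    6.4] [415. 215.]
tensioner 0.67 [518.1 126.3  11.6] [169. 147.]
tensioner 0.3 [587.   53.   16.8] [221. 104.]
roller 0.68 [559.2  84.5  15.8] [198. 122.]
pointer_tip 0.83 [408.7  96.9  11.6] [185. 218.]
target_tip 0.7 [ 562.9 -114.    18.3] [335. 135.]
target_tip 0.57 [409.8 120.2  11.9] [171. 216.]
297.3186396354542 255.16836302680645 195.28327165563158 [[ 1.1000e-01 -9.5000e-01 -2.8000e-01  5.8187e+02]
 [-9.9000e-01 -1.0000e-01 -3.0000e-02  3.9100e+00]
 [-0.0000e+00  2.8000e-01 -9.6000e-01  4.4195e+02]
 [ 0.0000e+00  0.0000e+00  0.0000e+00  1.0000e+00]]
27965
```

View pics/w1.png

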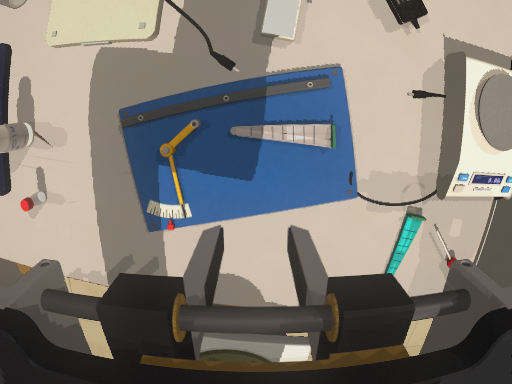

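Wrist view: blade nose at (232,131) and green tail plate at (333,135). Fence inner edge runs from (124,124) to (330,88). Pointer tip is at (183,215) and the red marker at (170,222). Next I'll rectify onto the deck plane to get the fixture pose, blade pose and target angle.

```bash
cat >> h.py <<'E'
def rect(p,T,z,x0,x1,y0,y1,k=2):
    X=np.arange(x1,x0,-1/k);Y=np.arange(y1,y0,-1/k)  # rows: x falling, cols: y falling
    P=np.stack(np.meshgrid(X,Y,indexing="ij")+(np.full((len(X),len(Y)),z),),-1)-T[:3,3]
    q=P@T[:3,:3];r=np.hypot(q[...,0],q[...,1]);a=np.arctan2(r,q[...,2])/r
    return cv2.remap(p["frame"],(p["cx"]+p["fx"]*a*q[...,0]).astype("f4"),(p["cy"]+p["fy"]*a*q[...,1]).astype("f4"),cv2.INTER_LINEAR)
def fixp(pose,X): # fixture->world xy
    c,s=np.cos(pose[2]),np.sin(pose[2]);return np.array([pose[0]+c*X[0]-s*X[1],pose[1]+s*X[0]+c*X[1]])
E
python3 - <<'E'
from h import *
from scipy.optimize import least_squares
p,T=wcam()
I=rect(p,T,10,380,660,-160,230)
h=cv2.cvtColor(I,cv2.COLOR_RGB2HSV)
b=((h[...,0]>100)&(h[...,0]<125)&(h[...,1]>130)).astype(np.uint8)
b=cv2.morphologyEx(b,cv2.MORPH_CLOSE,np.ones((41,41)));b=cv2.morphologyEx(b,cv2.MORPH_OPEN,np.ones((21,21)))
c=max(cv2.findContours(b,0,2)[0],key=cv2.contourArea)
R=cv2.minAreaRect(c);print("rect",np.array(R[1])/2,R[2]);bx=cv2.boxPoints(R)
W=np.c_[660-bx[:,1]/2,230-bx[:,0]/2];print(W.round(1))
loc=[(-225,-30),(120,-30),(120,175),(-225,175)]
best=None
for k in range(4):
    for d in(1,-1):
        Z=np.roll(W[::d],k,0)
        f=least_squares(lambda q:np.concatenate([fixp(q,l)-z for l,z in zip(loc,Z)]),[577,94,1.82])
        if best is None or f.cost<best.cost:best=f
print("fix",best.x,np.degrees(best.x[2]),best.cost,best.fun.round(1))
q=best.x;np.save("fix.npy",q)
for n in[(-42,0),(0,20),(48,48),(48,158)]:print(n,fixp(q,n).round(1))
J=I.copy()
for n in[(-200,0),(115,0),(48,48),(0,20),(48,158)]:
    x,y=fixp(q,n);cv2.circle(J,(int((230-y)*2),int((660-x)*2)),3,(255,255,0),1)
cv2.imwrite("pics/r1.png",J[:,:,::-1])
# green plate top z=28
I=rect(p,T,28,380,660,-160,230);h=cv2.cvtColor(I,cv2.COLOR_RGB2HSV)
g=((h[...,0]>40)&(h[...,0]<85)&(h[...,1]>70)).astype(np.uint8)
for c in cv2.findContours(g,0,2)[0]:
    if cv2.contourArea(c)>30:
        R=cv2.minAreaRect(c);print("green",660-R[0][1]/2,230-R[0][0]/2,np.array(R[1])/2,R[2])
I=rect(p,T,16,380,660,-160,230);h=cv2.cvtColor(I,cv2.COLOR_RGB2HSV)
g=(((h[...,0]<6)|(h[...,0]>172))&(h[...,1]>150)&(h[...,2]>90)).astype(np.uint8)
piv=fixp(q,(48,48))
for c in cv2.findContours(g,0,2)[0]:
    if cv2.contourArea(c)>10:
        pts=np.c_[660-c[:,0,1]/2,230-c[:,0,0]/2];r=np.hypot(*(pts-piv).T);m=pts.mean(0)
        v=m-piv;yx=fixp((0,0,q[2]),(0,1));xx=fixp((0,0,q[2]),(1,0))
        print("red",m,r.min(),r.max(),"ang",np.arctan2(v@xx,v@yx))
E
```

```text
rect [211.83964539 349.58944702] 74.1974868774414
[[ 581.5  217.4]
 [ 676.7 -119. ]
 [ 472.9 -176.7]
 [ 377.7  159.7]]
fix [471.7106189  -49.88930629  -1.29499046] -74.19748767944634 33.92195825054824 [ 3.9 -1.3  2.7  3.1 -3.9  1.3 -2.7 -3.1]
(-42, 0) [460.3  -9.5]
(0, 20) [491.  -44.4]
(48, 48) [531. -83.]
(48, 158) [636.8 -53. ]
green 561.6418914794922 -109.10134887695312 [32.96199799  5.17856789] 80.53767395019531
red [395.48484848 120.10606061] 239.01595373771457 250.85806138498097 ang -1.88325416941127
```

View pics/r1.png

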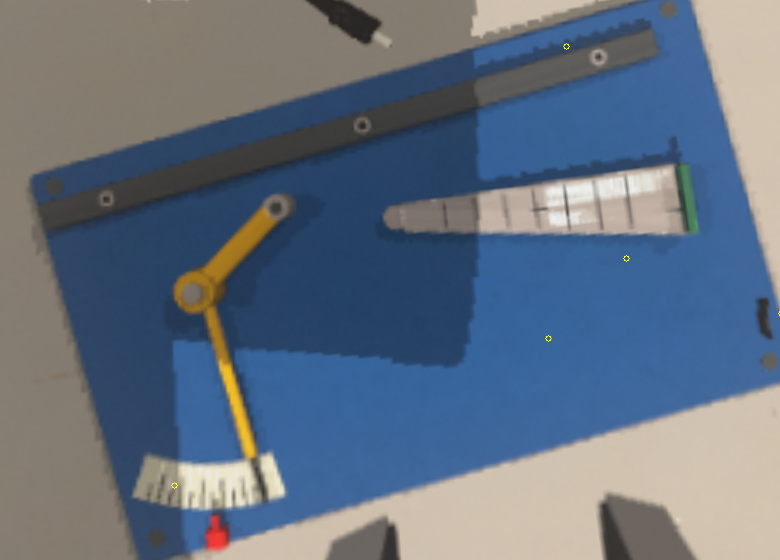

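The symmetric fit chose the wrong half-turn. Using the fence line instead, the fixture origin is ≈ (577.4,93.8), yaw 106.1°. The pivot and fence_mid agree with this to 2 mm. Target angle is ≈ 0.227 rad, so the nose should end at fixture x ≈ 77. The plate is at (561.6,-109.1) and the blade yaw is ≈ 98°. Now hover over the plate.

servo_tool(commands=[[[0.01, -0.017, -0.02], [0, 0, 0.005], 140], [[0.01, -0.017, -0.03], [0, 0, 0.005], 140], [[0.01, -0.017, -0.03], [0, 0, 0.005], 140], [[0.01, -0.017, -0.03], [0, 0, 0.006], 140], [[0.01, -0.017, -0.03], [0, 0, 0.006], 150], [[0.01, -0.017, -0.03], [0, 0, 0.006], 160], [[0, 0, -0.02], [0, 0, 0], 160], [[0, 0, 0], [0, 0, 0], 160], [[0, 0, 0], [0, 0, 0], 160], [[0, 0, 0], [0, 0, 0], 160]])

```text
clock: 4.4
tool_pos: [560.1, -109.7, 74.1]
ee_rot: [0.998, 0.069, 0.001, 0.0]
force: [0.7, -0.0, -0.7]
gripper_width: 35.3
gripper_force: 0.0
```

```bash
python3 - <<'E'
from h import *
s=state();print(s["tool_pos"],s["ee_rot"],s["clock"],s["gripper_width"])
p,T=look("w2",["blade_tail","blade_nose"])
t=np.array(s["tool_pos"])
Tt=T@np.linalg.inv(np.array(p["mount"]))
print("tool y yaw",np.degrees(np.arctan2(Tt[1,1],Tt[0,1])))
I=rect(p,T,28,500,620,-160,80,3);cv2.imwrite("pics/r2.png",I[:,:,::-1]);h=cv2.cvtColor(I,cv2.COLOR_RGB2HSV)
g=((h[...,0]>40)&(h[...,0]<85)&(h[...,1]>70)).astype(np.uint8)
for c in cv2.findContours(g,0,2)[0]:
    if cv2.contourArea(c)>60:
        R=cv2.minAreaRect(c);print("green",620-R[0][1]/3,80-R[0][0]/3,np.array(R[1])/3,R[2])
E
```

```text
[ 560.14824659 -109.70289724   74.10214965] [9.97624061e-01 6.88861904e-02 9.17581687e-04 2.89150387e-04] 4.4 35.298654883198
blade_tail 0.74 [ 564.  -109.5   19.2] [255. 206.]
blade_tail 0.55 [ 450.7 -284.8    9.4] [394. 316.]
blade_nose 0.94 [553.   40.7  13.1] [ 94. 193.]
tool y yaw -82.10000003691171
green 563.3266652425131 -109.78668212890625 [36.53384654  4.38406181] 81.8698959350586
```

View pics/w2.png

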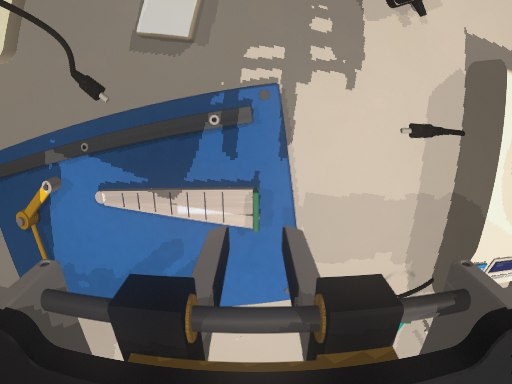

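The wrist view shows the plate at (256,211), square to the fingers, and the measured yaw (98.1°) matches the tool. Shift +3 mm in x, descend and grip.

servo_tool(commands=[[[0.003, 0, -0.012], [0, 0, 0], 160], [[0, 0, -0.012], [0, 0, 0], 160], [[0, 0, -0.012], [0, 0, 0], 160], [[0, 0, -0.012], [0, 0, 0], 160], [[0, 0, -0.006], [0, 0, 0], 160], [[0, 0, 0], [0, 0, 0], 255], [[0, 0, 0], [0, 0, 0], 255], [[0, 0, 0], [0, 0, 0], 255], [[0, 0, 0], [0, 0, 0], 255], [[0, 0, 0], [0, 0, 0], 255]], newtons=20)

```text
clock: 5.38
tool_pos: [562.8, -109.6, 18.2]
ee_rot: [0.998, 0.069, 0.0, -0.0]
force: [0.5, -3.7, 4.3]
gripper_width: 5.2
gripper_force: 7.0
```

servo_tool(commands=[[[0, 0, 0.001], [0, 0, 0], 255], [[0.0058, 0.0019, 0], [0, 0, 0.0175], 255], [[0.0058, 0.0019, 0], [0, 0, 0.0175], 255], [[0.0058, 0.0019, 0], [0, 0, 0.0175], 255], [[0.0058, 0.0019, 0], [0, 0, 0.0175], 255], [[0.0058, 0.0019, 0], [0, 0, 0.0175], 255], [[0.0058, 0.0019, 0], [0, 0, 0.0175], 255], [[0.0058, 0.0019, 0], [0, 0, 0.0175], 255], [[0.0058, 0.0019, 0], [0, 0, 0.0175], 255], [[0, 0, 0], [0, 0, 0], 255]])

```text
clock: 6.22
tool_pos: [610.0, -94.2, 19.4]
ee_rot: [0.99, 0.139, 0.0, 0.0]
force: [-1.0, 0.3, -2.3]
gripper_width: 4.8
gripper_force: 22.4
```

```bash
python3 - <<'E'
from h import *
s=state();print(s["tool_pos"],s["force"],s["ft_torque"],s["clock"],s["gripper_width"])
p,T=look("w3",["blade_tail","blade_nose","fence_mid","roller"])
cv2.imwrite("pics/r3.png",rect(p,T,18,470,670,-130,170,2.6)[:,:,::-1])
Tt=T@np.linalg.inv(np.array(p["mount"]));print("yaw",np.degrees(np.arctan2(Tt[1,1],Tt[0,1])))
E
```

```text
[609.96291141 -94.23352294  19.44687475] [-1.02025642  0.32956036 -2.25167464] [-0.01652238 -0.01592645 -0.02402171] 6.2167 4.771210032252822
blade_tail 0.56 [613.9 -95.6  19.3] [259. 233.]
blade_nose 0.69 [580.5  55.6  13. ] [ 60. 213.]
blade_nose 0.47 [554.4  85.   16.4] [ 31. 232.]
fence_mid 0.91 [585.2  51.   18.7] [ 61. 211.]
roller 0.66 [557.2  86.4  16.2] [ 30. 229.]
yaw -73.98729349228175
```

View pics/r3.png

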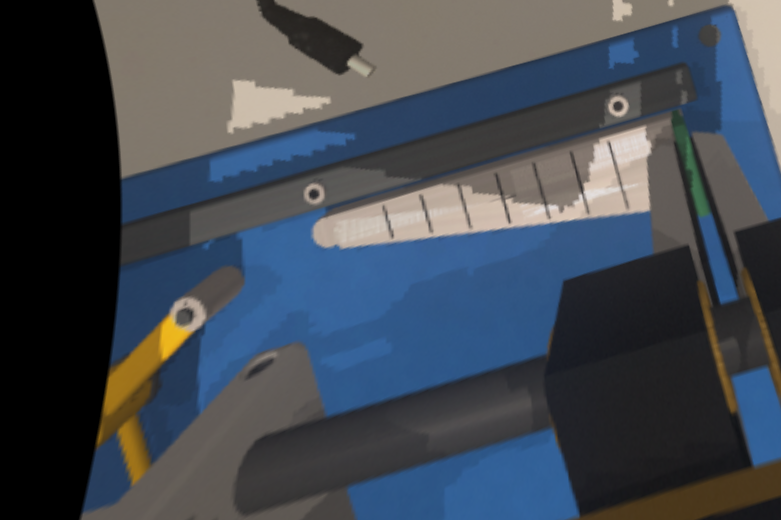

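The view shows the blade edge within ~0.5° of the fence, with a gap of ~2.6 mm at the tail and ~1.3 mm at the nose. Slide in along the fence, closing the gap gradually.

servo_tool(commands=[[[-0.0017, 0.0079, 0], [0, 0, 0.003], 255], [[-0.0017, 0.0079, 0], [0, 0, 0.003], 255], [[-0.0017, 0.0079, 0], [0, 0, 0], 255], [[-0.0022, 0.0077, 0], [0, 0, 0], 255], [[-0.0022, 0.0077, 0], [0, 0, 0], 255], [[-0.0022, 0.0077, 0], [0, 0, 0], 255], [[-0.0022, 0.0077, 0], [0, 0, 0], 255], [[-0.0022, 0.0077, 0], [0, 0, 0], 255], [[-0.0022, 0.0077, 0], [0, 0, 0], 255], [[0, 0, 0], [0, 0, 0], 255]])

```text
clock: 7.3
tool_pos: [591.2, -24.5, 20.2]
ee_rot: [0.99, 0.141, 0.001, 0.001]
force: [3.0, -2.6, -1.5]
gripper_width: 4.6
gripper_force: 21.6
```

```bash
python3 - <<'E'
from h import *
s=state();print(s["tool_pos"],s["force"],s["ft_torque"],s["clock"],s["gripper_width"])
p,T=look("w4",["blade_tail","blade_nose","fence_mid","roller","pointer_tip","target_tip"])
a=rect(p,T,18,390,670,-60,220,2)
cv2.imwrite("pics/r4.png",a[:,:,::-1])
E
```

```text
[591.20334818 -24.46144196  20.18921023] [ 3.0190908  -2.60024831 -1.52116283] [-0.53569172 -0.56890843 -0.13934125] 7.3 4.59999770071333
blade_tail 0.77 [592.9 -26.5  21.3] [259. 237.]
blade_nose 0.94 [563.6 125.6  15. ] [ 59. 210.]
fence_mid 0.67 [585.5  50.7  16.6] [147. 213.]
fence_mid 0.43 [512.7 125.5   8.8] [ 62. 261.]
roller 0.79 [553.5  83.   14.5] [104. 238.]
```

View pics/r4.png

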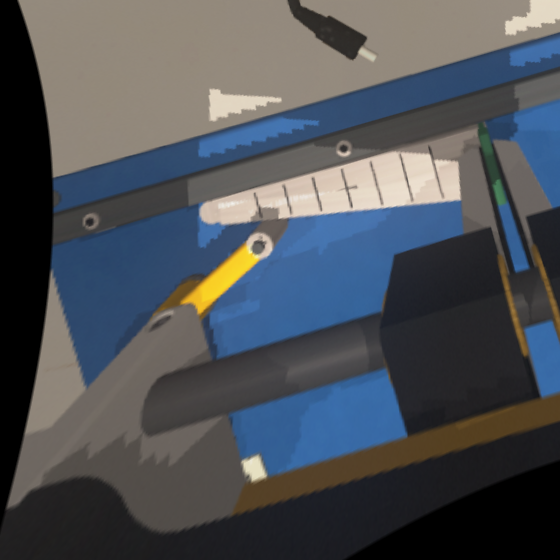

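The nose is past the roller and the blade lies along the fence. The gripper hides the scale. Continue to just short of the target while closing the last ~1.5 mm to the fence.

servo_tool(commands=[[[-0.0012, 0.0059, 0], [0, 0, 0], 255], [[-0.0012, 0.0059, 0], [0, 0, 0], 255], [[-0.0012, 0.0059, 0], [0, 0, 0], 255], [[-0.0016, 0.0058, 0], [0, 0, 0], 255], [[-0.0016, 0.0058, 0], [0, 0, 0], 255], [[-0.0016, 0.0058, 0], [0, 0, 0], 255], [[-0.0011, 0.0038, 0], [0, 0, 0], 255], [[0, 0, 0], [0, 0, 0], 255], [[0, 0, 0], [0, 0, 0], 255], [[0, 0, 0], [0, 0, 0], 255]])

```text
clock: 8.48
tool_pos: [581.3, 14.2, 19.5]
ee_rot: [0.99, 0.141, 0.0, -0.0]
force: [4.1, -1.8, -0.7]
gripper_width: 4.7
gripper_force: 21.4
```

servo_tool(commands=[[[0.001, 0.0003, 0], [0, 0, 0], 255], [[0, 0, 0], [0, 0, 0], 255], [[0, 0, 0], [0, 0, 0], 195], [[0, 0, 0], [0, 0, 0], 195], [[0, 0, 0], [0, 0, 0], 195], [[0, 0, 0.02], [0, 0, 0], 195], [[0, 0, 0.035], [0, 0, 0], 195], [[-0.025, 0, 0.035], [0, 0, 0], 195], [[-0.03, 0, 0.035], [0, 0, 0], 195], [[-0.03, 0, 0.035], [0, 0, 0], 195]])

```text
clock: 9.32
tool_pos: [502.2, 14.5, 172.6]
ee_rot: [0.99, 0.141, -0.0, -0.0]
force: [0.3, -0.9, 1.0]
gripper_width: 22.0
gripper_force: 0.0
```

servo_tool(commands=[[[-0.03, 0, 0.03], [0, 0, 0], 195], [[-0.02, 0, 0.02], [0, 0, 0], 195], [[0, 0, 0], [0, 0, 0], 195], [[0, 0, 0], [0, 0, 0], 195], [[0, 0, 0], [0, 0, 0], 195], [[0, 0, 0], [0, 0, 0], 195], [[0, 0, 0], [0, 0, 0], 195], [[0, 0, 0], [0, 0, 0], 195], [[0, 0, 0], [0, 0, 0], 195], [[0, 0, 0], [0, 0, 0], 195]])

```text
clock: 10.15
tool_pos: [454.3, 14.4, 220.7]
ee_rot: [0.99, 0.141, -0.0, -0.0]
force: [-0.1, -0.3, 0.8]
gripper_width: 22.1
gripper_force: 0.0
```

```bash
python3 - <<'E'
from h import *
p,T=look("w5",["blade_tail","blade_nose","fence_mid","tensioner","roller","pointer_tip","target_tip"])
a=rect(p,T,16,385,485,60,190,6)
cv2.imwrite("pics/r5.png",a[:,:,::-1])
b=rect(p,T,18,500,660,-60,240,2.6)
cv2.imwrite("pics/r5.png",np.vstack([a,cv2.resize(b,(780,416))])[::1,:,::-1][:1016])
a=cv2.imread("pics/r5.png");cv2.imwrite("pics/r5s.png",cv2.resize(a,None,fx=.59,fy=.59,interpolation=cv2.INTER_AREA))
E
```

```text
blade_tail 0.64 [582.3  13.7  18.6] [284.  79.]
blade_tail 0.57 [ 450.8 -285.3    8.6] [432. 227.]
blade_nose 0.57 [552.1 165.   12.7] [166.  73.]
blade_nose 0.57 [ 303.5 -265.6   -0. ] [384. 298.]
fence_mid 0.95 [585.1  48.8  16.9] [258.  69.]
tensioner 0.96 [516.5 125.8  10.1] [187. 105.]
roller 0.7 [547.6  79.   11.5] [227.  91.]
pointer_tip 0.96 [404.5 116.9  13.9] [174. 187.]
target_tip 0.41 [408.4 120.   15.9] [172. 184.]
```

View pics/r5s.png

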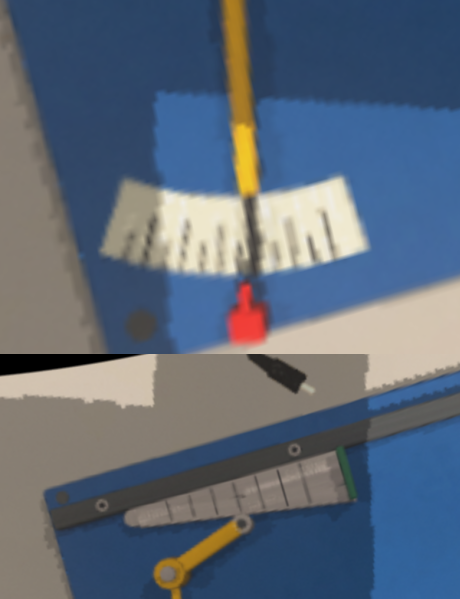

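The blade sits flat along the fence. The pointer tip at (251,275) is about 2 mm short of the marker point at (244,283). That is inside tolerance, but I'll re-grip and push ~5 mm to centre it.

servo_tool(commands=[[[0.025, 0, -0.03], [0, 0, 0], 195], [[0.025, 0, -0.03], [0, 0, 0], 195], [[0.025, 0, -0.03], [0, 0, 0], 195], [[0.025, 0, -0.03], [0, 0, 0], 195], [[0.025, 0, -0.025], [0, 0, 0], 195], [[0.0027, 0, -0.02], [0, 0, 0], 195], [[0, 0, 0], [0, 0, 0], 195], [[0, 0, 0], [0, 0, 0], 195], [[0, 0, 0], [0, 0, 0], 195], [[0, 0, 0], [0, 0, 0], 195]])

```text
clock: 11.38
tool_pos: [582.4, 14.4, 58.1]
ee_rot: [0.99, 0.141, 0.001, 0.0]
force: [0.8, -0.3, 1.0]
gripper_width: 22.0
gripper_force: 0.0
```

servo_tool(commands=[[[0, 0, -0.013], [0, 0, 0], 195], [[0, 0, -0.013], [0, 0, 0], 195], [[0, 0, -0.012], [0, 0, 0], 195], [[0, 0, 0], [0, 0, 0], 255], [[0, 0, 0], [0, 0, 0], 255], [[0, 0, 0], [0, 0, 0], 255], [[0, 0, 0], [0, 0, 0], 255], [[-0.0007, 0.0025, 0], [0, 0, 0], 255], [[-0.0007, 0.0025, 0], [0, 0, 0], 255], [[0, 0, 0], [0, 0, 0], 255]])

```text
clock: 12.22
tool_pos: [581.5, 18.0, 18.2]
ee_rot: [0.99, 0.141, 0.001, 0.001]
force: [2.5, -10.5, 7.1]
gripper_width: 5.2
gripper_force: 27.4
```

servo_tool(commands=[[[0, 0, 0], [0, 0, 0], 255], [[0, 0, 0], [0, 0, 0], 195], [[0, 0, 0], [0, 0, 0], 195], [[0, 0, 0], [0, 0, 0], 195], [[0, 0, 0.02], [0, 0, 0], 195], [[0, 0, 0.035], [0, 0, 0], 195], [[-0.025, 0, 0.035], [0, 0, 0], 195], [[-0.03, 0, 0.035], [0, 0, 0], 195], [[-0.03, 0, 0.035], [0, 0, 0], 195], [[-0.03, 0, 0.03], [0, 0, 0], 195]])

```text
clock: 13.05
tool_pos: [471.3, 19.4, 200.0]
ee_rot: [0.99, 0.141, -0.0, -0.0]
force: [-0.0, -0.5, -0.2]
gripper_width: 21.9
gripper_force: 0.0
```

servo_tool(commands=[[[-0.02, 0, 0.02], [0, 0, 0], 195], [[-0.02, 0, 0.02], [0, 0, 0], 195], [[0, 0, 0], [0, 0, 0], 195], [[0, 0, 0], [0, 0, 0], 195], [[0, 0, 0], [0, 0, 0], 195], [[0, 0, 0], [0, 0, 0], 195], [[0, 0, 0], [0, 0, 0], 195], [[0, 0, 0], [0, 0, 0], 195], [[0, 0, 0], [0, 0, 0], 195], [[0, 0, 0], [0, 0, 0], 195]])

```text
clock: 13.88
tool_pos: [432.7, 19.4, 239.4]
ee_rot: [0.99, 0.141, -0.0, -0.0]
force: [0.5, 0.1, 0.4]
gripper_width: 22.0
gripper_force: 0.0
```

```bash
python3 - <<'E'
from h import *
p,T=look("w6",["blade_tail","blade_nose","fence_mid","tensioner","pointer_tip","target_tip"])
a=rect(p,T,16,385,485,60,190,6)
b=rect(p,T,18,500,660,-60,240,2.6)
o=np.vstack([a,cv2.resize(b,(a.shape[1],416))])[:,:,::-1]
cv2.imwrite("pics/r6s.png",cv2.resize(o,None,fx=.59,fy=.59,interpolation=cv2.INTER_AREA))
E
```

```text
blade_tail 0.78 [582.8  11.8  19.5] [292.  67.]
blade_tail 0.57 [ 451.5 -285.1   10.4] [434. 212.]
blade_nose 0.65 [ 303.3 -260.1    0.4] [385. 282.]
blade_nose 0.61 [552.4 168.7  15. ] [175.  59.]
fence_mid 0.81 [585.9  47.7  18.7] [267.  57.]
tensioner 0.84 [514.  124.2   8.1] [198.  93.]
pointer_tip 0.94 [404.  118.7  13.7] [182. 170.]
target_tip 0.49 [406.9 119.6  13.5] [182. 168.]
```

View pics/r6s.png

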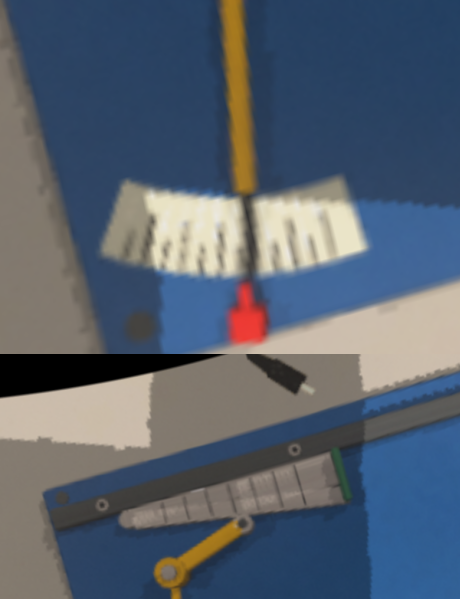

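The pointer tip at (249,279) is now about 1 mm from the marker point at (245,283). The blade is along the fence, within about 0.01 rad, and the robot is clear, so I'm handing in.

```bash
python3 -c "
from plant import finish_job;print(finish_job())"
```

```text
the job is handed in; nothing more can be done
None
```

The job is handed in: the blade sits along the fence holding the arm by itself, with the pointer about 1 mm from the red marker (limit 4 mm) by the last picture; no verdict came back.

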